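# Locate a spotting board on two dowels and an end stop and wedge it tight

## Robot

A 6-joint arm with a two-finger parallel gripper is mounted at the origin on a cart in front of the work surface, level with it; the furniture and walls round the work are solid. World frame = base frame: x ahead of the robot, y to its left, z up, the work surface at z = 0. Lengths are in m, angles in rad, forces in N, time in s.
With the tool pointing down it reaches from about 0.275 to 0.725 m from the base axis. Payload 15.9 kg.
Tool frame: the origin (TCP) lies between the finger pads; the fingertips stand 14 mm ahead of it and the grasp point (between the pads) lies 5 mm behind it; z points along the fingers, y is the line along which they close (so a half turn about z gives the same grasp; the last joint's range is limited). The gripper opens to 85 mm and grips with 20 to 120 N. Pads are 22 mm wide; open, the fingers measure 114 mm over their backs; the gripper's body (76 mm by 85 mm) begins 54 mm behind the grasp point. The pads swing forward as they close: fully open they stand 13 mm farther back than shut.
Start: joints at [1.195, 0.213, -0.034, 1.323, 0, 1.571], TCP at [0.184, 0.465, 0.245] pointing down, gripper open.
Joint ranges: [-2.98, 2.98], [-0.74, 1.72], [-1.14, 1.35], [-2.1, 2.04], [-1.57, 1.44], [-3.14, 3.14]. Speed limits (rad/s): [1.89, 1.89, 2.39, 2.57, 3.14, 3.14].

## Interface

Orientations are given as a rotation vector (axis times angle).
In Python, from plant import arm, viewer gives the robot as it stands. The module is installed in compiled form; this text tells all that it offers.
- The arm moves only by the tool servo_tool, never from a script. Its argument "increments" is a list that holds one entry, the list of rows, each a list of 5 numbers: the closure in counts, from 0 (fully open) to 255 (shut), then the shift along the tool's x, y, z in m, then the turn about the tool's z in degrees. In form: [[[claw, dx, dy, dz, turn], ...]]. A call has 1 to 12 rows; each row shifts and turns the commanded pose from where the row before left it, along the tool's axes as they then stand; what a row does not reach is not made up. A row lasts 1/8 s, in which the tool goes at most 62.5 mm and 10.7 degrees, less where a joint would pass 70% of its speed; a pose out of reach is approached as far as the arm can. A call with a gripper value outside its range is refused whole. The fingers move at their own pace and stop on an object; the grip force is fixed at half the most. Time passes only in rows, so rows that do not move let the fingers close. It gives the time, the measured TCP pose, the force, the opening and the grip force at its end, in the units of the state.
- arm.state(): the state, without advancing time (a new reading comes with each control period).
- viewer.read_camera(name): name is "side" or "top" or "wrist"; returns a dict with "frame" (480x640x3 uint8, red, green, blue), "fx", "fy", "cx", "cy" (pixels), "rvec" (rotation vector, rad) and "tvec" (3), from world to camera coordinates, as OpenCV has them; the wrist camera has in their place "hand_eye" (4x4, takes a point from camera to tool coordinates, whose origin is the TCP and whose axes are the flange's). Camera axes: x right, y down, z forward; pixel columns grow to the right and rows downward; lengths in m; the calibration is good to about 2 mm. A picture is of the moment at which its call begins: read the wrist's pose just before it. There is no depth.
- arm.hand_in(): hands the job in; it is judged then, once.
The state is a dict: "time": time; "qpos": joint angles; "joint_vel": joint speeds; "joint_efforts": joint torques, N m; "ee_pos": TCP position; "tcp_rot": TCP orientation; "wrist_force": force on the tool from outside, world axes, zero at the start; "wrist_torque": the same for the moment, N m; "width": opening from 0.0 (shut) to 1.0 (fully open); "grip_force": force on a finger pad.
Only numpy, scipy, OpenCV 4.12 (cv2) and the standard library are available. Lean on these libraries where they do the work, as an engineer would, in place of code of your own. Each camera call takes 0.05 s, during which the arm holds its last target. There are 200 camera calls.

## Task

Push the wooden board, with the white tile riding on it, over the fixture's base until it rests squarely against both steel dowels and the blue end stop. Then set the orange wedge flat and thin end first into the slot between the board's other end and the slanted blue fence, still loose and a good finger's breadth short of home, let go of it, and push or tap its thick end until it locks tight with the board still hard against dowels and stop. Keep the tile lying on the board and leave the other vessels alone.

Things in the scene. Friction and masses are not known exactly. Their poses are not given: they have to be found in the camera images.
- fixture: Locating fixture fixed to the worktop: aluminium base 232 mm (x) by 180 mm (y), 8 mm thick, with two steel dowels along its +y side, a blue end stop at +x and a slanted blue fence at -x only near its +y corner; the -y side is open. Origin: centre of its underside. +y points roughly away from the robot, +x roughly to the robot's right.
- board_home (a point): Point on the base's top (z = 8 mm) where the board's origin lies when the board touches both dowels and the end stop. Axes parallel to the fixture's: the dowels touch the board's edge at y = +60 mm from this point, the end stop at x = +72.5 mm.
- dowel_l (a point): Axis of the dowel at (-46, +66) mm from board_home, at the base's top. Dowels are steel, 12 mm in diameter, tops 38 mm above the worktop.
- dowel_r (a point): Axis of the other dowel, at (+30, +66) mm from board_home, at the base's top.
- end_stop (a point): Middle of the end stop's inner face at the base's top, (+72.5, +15) mm from board_home. The stop is a straight blue bar, 90 mm long along y, 16 mm thick, top 26 mm above the worktop.
- fence (a point): Middle of the fence's slanted inner face at the base's top. The fence is a blue bar 54 mm long, 18 mm thick, top 26 mm (screw heads 27 mm) above the worktop; its inner face runs from (-114, +24) to (-106, +78) mm from board_home, so that the slot between it and the board narrows towards +y.
- wedge_home (a point): Point on the base's top where the wedge's origin lies when the wedge is tight beside the located board, (-94, +15) mm from board_home; axes parallel to the fixture's. The slot is entered from its -y end and the wedge driven to +y. Each 7 mm short of this point along y leaves 1 mm of play in x. A push of 10 to 20 N on the thick end locks it; it stays tight by friction.
- board: Small wooden board, 145 mm (x) by 120 mm (y), 12 mm thick, about 0.12 kg, loose on the fixture's base. Origin: centre of its underside. It starts 12 to 35 mm back from the dowels, 10 to 26 mm back from the end stop and up to 0.12 rad askew; its axes point as the fixture's when located.
- tile: White glazed spotting tile, 60 mm (x) by 70 mm (y), 7 mm thick, 0.075 kg, lying loose near the middle of the board. Origin: centre of its underside.
- wedge: Orange wedge, 120 mm long (y), 20 mm high, 0.15 kg, flat on the worktop left of the fixture. Origin: middle of its underside. Thin end (34 mm wide) at +y, thick end (51 mm) at -y. Straight side at x = +21 mm goes to the board, slanted side (-21 mm at mid-length) to the fence. Black grip rib on top, centred: 16 mm (x) by 60 mm (y), 20 to 50 mm above the underside. Home: axes as the fixture's.
- reagent: Bystander, loose: small clear round reagent bottle with pale blue content, 58 mm across, 114 mm tall. Origin: centre of its underside. Leave it alone.
- flask: Bystander, loose: conical flask with pink content and black stopper, 68 mm across, 130 mm tall. Origin: centre of its underside. Leave it alone.
- dropper: Bystander, loose: dropper bottle with red rubber bulb, 42 mm across, 122 mm tall. Origin: centre of its underside. Leave it alone.
- pot: Bystander, loose: small clear glass weighing pot with a knobbed lid, 42 mm across, 62 mm tall. Origin: centre of its underside. Leave it alone.
Not all that is in view belongs to the job. Of the things that look like the wedge, take the one that is farthest to the robot's left at the start.

How it is judged:
By the outcome, as a careful person would: the job done as asked, in the order asked, and still so for the second after the job is handed in, with the robot touching nothing.
It also fails if it takes over 72 s, if anything falls off the work surface, if the arm or the gripper's body presses on something with over 40 N, if the wrist force passes 120 N, or if a joint passes its speed limit or range.

## Working session

There is one attempt and no reset: what is moved stays moved. The work goes in short steps, Python scripts to look and compute and a tool call to move; the robot and the scene stay as the last step left them, time stands still between calls to the robot, and variables do not carry over. Pictures are saved under pics/ and viewed, at most 10 in all, crops included, and the job is handed in when it is done.

Besides the shell and the picture viewer there is one more tool, called after ">>>" as name(argument=value, ...), one argument or row to a line, values as JSON. servo_tool: Moves the arm, as the interface text tells. Its arguments: {"type":"object","properties":{"increments":{"type":"array","items":{"type":"array","items":{"type":"array","items":{"type":"number"}}}}},"required":["increments"]}

```bash
mkdir -p pics; cat > h.py <<'E'
import numpy as np,cv2
from plant import arm,viewer
def grab(n):
    s=arm.state();c=viewer.read_camera(n);f=c["frame"]
    K=np.array([[c["fx"],0,c["cx"]],[0,c["fy"],c["cy"]],[0,0,1.]])
    if n=="wrist":
        T=np.eye(4);T[:3,:3]=cv2.Rodrigues(np.array(s["tcp_rot"],float))[0];T[:3,3]=s["ee_pos"]
        T=T@np.array(c["hand_eye"]);R=T[:3,:3];o=T[:3,3]
    else:
        R=cv2.Rodrigues(np.array(c["rvec"],float))[0].T;o=-R@np.array(c["tvec"],float).ravel()
    return f,K,R,o
def ray(K,R,o,uv,z):
    uv=np.atleast_2d(np.array(uv,float));d=np.c_[uv,np.ones(len(uv))]@np.linalg.inv(K).T@R.T
    return (o+d*((z-o[2])/d[:,2])[:,None])
def proj(K,R,o,P):
    p=(np.atleast_2d(P)-o)@R@K.T;return p[:,:2]/p[:,2:]
def save(f,n): cv2.imwrite("pics/"+n+".png",f[:,:,::-1])
E
python3 - <<'E'
from h import *
for n in("top","side"):
    f,K,R,o=grab(n);save(f,n+"0");print(n,K[0,0],o.round(3),R[:,2].round(3))
s=arm.state();print(s["ee_pos"],s["tcp_rot"],s["time"],s["width"])
print(cv2.Rodrigues(np.array(s["tcp_rot"],float))[0].round(3))
E
```

```text
top 455.58392960552305 [0.385 0.008 1.034] [ 0.139 -0.011 -0.99 ]
side 511.5022463077639 [0.502 0.934 0.887] [ 0.019 -0.744 -0.668]
[0.18340049 0.46484276 0.24488747] [-5.86791679e-01 -3.08613012e+00  1.49093904e-03] 0.1 0.999367202575668
[[-0.93   0.367 -0.   ]
 [ 0.367  0.93  -0.001]
 [-0.    -0.001 -1.   ]]
```

View pics/top0.png

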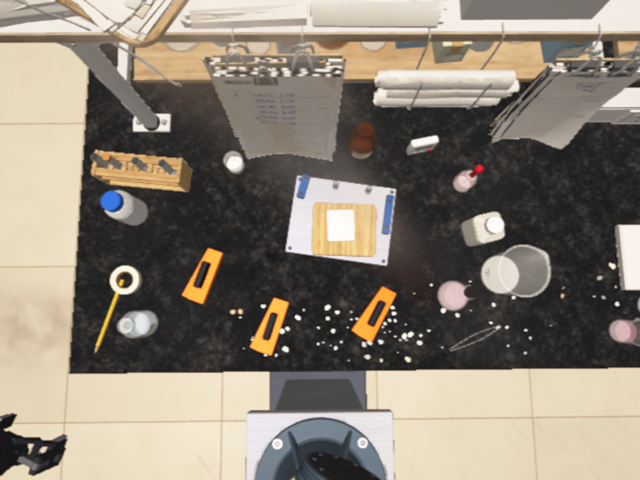

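View pics/side0.png

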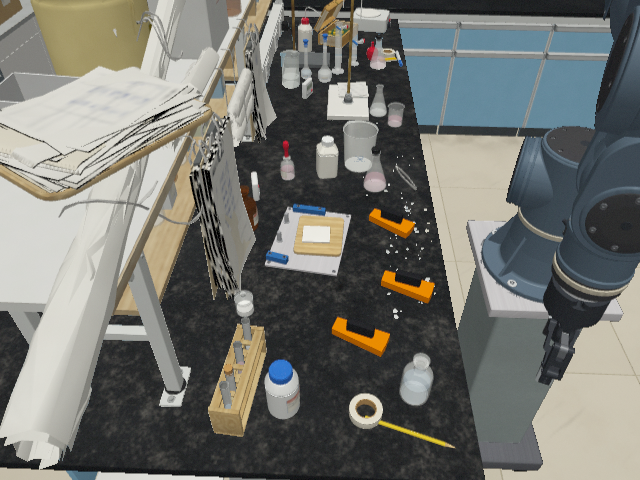

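The top view shows the fixture with its corners near (300,176), (396,190), (388,265) and (287,251). The board is around (345,230), and the wedge farthest left is at (203,276), thin end up. Two decoy wedges sit at (270,326) and (375,315). The side view agrees, and hanging papers stand close behind the fixture.

```bash
cat > m.py <<'E'
from h import *
def big(m,n=1,amin=20):
    cs=cv2.findContours(m.astype(np.uint8),cv2.RETR_EXTERNAL,cv2.CHAIN_APPROX_NONE)[0]
    return sorted([c for c in cs if cv2.contourArea(c)>amin],key=cv2.contourArea,reverse=True)[:n]
def hsv(f): 
    return [x.astype(int) for x in cv2.split(cv2.cvtColor(f,cv2.COLOR_RGB2HSV))]
def rect(c,K,R,o,z):
    p=ray(K,R,o,c[:,0,:],z)[:,:2];r=cv2.minAreaRect((p*1000).astype(np.float32));return r,cv2.boxPoints(r)
E
python3 - <<'E'
from m import *
f,K,R,o=grab("top");h,s,v=hsv(f)
print("papers",ray(K,R,o,[[245,155],[333,160],[490,135]],0.1).round(3))
for nm,m,z,n in(("wedge",(h>5)&(h<17)&(s>200)&(v>150),.02,3),("board",(h>10)&(h<25)&(s>70)&(s<200)&(v>120),.02,3),("blue",(h>100)&(h<120)&(s>150),.026,3)):
    for c in big(m,n):
        r,b=rect(c,K,R,o,z);print(nm,np.round(r[0],1),np.round(r[1],1),round(r[2],1),b.round(0).tolist())
print(ray(K,R,o,[[300,176],[396,190],[388,265],[287,251]],.008).round(3))
print("dowels",ray(K,R,o,[[335,184],[368,189]],.038).round(3), ray(K,R,o,[[240,160]],0.1).round(3))
print("flask,reag,dropper",ray(K,R,o,[[453,295],[138,323],[465,180],[234,161]],.03).round(3))
E
```

```text
papers [[ 0.697  0.152  0.1  ]
 [ 0.685 -0.035  0.1  ]
 [ 0.738 -0.373  0.1  ]]
wedge [ 361.7 -128.9] [22.5 64. ] 61.7 [[328.0, -124.0], [385.0, -154.0], [395.0, -134.0], [339.0, -104.0]]
wedge [ 385.7 -117.4] [ 4.  85.4] 52.0 [[351.0, -93.0], [418.0, -145.0], [421.0, -142.0], [353.0, -90.0]]
board [ 955.9 -270.2] [585.3  97.1] 89.8 [[906.0, -563.0], [1004.0, -563.0], [1005.0, 22.0], [908.0, 23.0]]
board [548.9 -60.4] [142.4 118.3] 87.4 [[487.0, -129.0], [605.0, -134.0], [611.0, 8.0], [493.0, 13.0]]
board [1050.2  468.6] [530.1 203.6] 74.4 [[881.0, 241.0], [1077.0, 186.0], [1219.0, 697.0], [1023.0, 751.0]]
blue [617.2 462. ] [47.9 43.7] 89.6 [[595.0, 438.0], [639.0, 438.0], [639.0, 486.0], [595.0, 486.0]]
[[ 0.676  0.038  0.008]
 [ 0.641 -0.184  0.008]
 [ 0.468 -0.16   0.008]
 [ 0.502  0.068  0.008]]
dowels [[ 0.649 -0.041  0.038]
 [ 0.637 -0.115  0.038]] [[0.686 0.162 0.1  ]]
flask,reag,dropper [[ 0.399 -0.297  0.03 ]
 [ 0.345  0.389  0.03 ]
 [ 0.658 -0.338  0.03 ]
 [ 0.706  0.188  0.03 ]]
```

>>> servo_tool(
  increments=[
    [[255, -0.04, -0.029, 0, 0], [255, -0.04, -0.029, 0, 0], [255, -0.04, -0.029, 0, 0], [255, -0.04, -0.029, 0, 0], [255, -0.04, -0.029, 0, 0], [255, -0.04, -0.029, 0, 0], [255, -0.04, -0.029, 0, 0], [255, -0.04, -0.029, 0, 0], [255, -0.04, -0.029, 0, 0], [255, -0.04, -0.029, 0, 0], [255, -0.04, -0.029, 0, -6], [255, -0.037, -0.025, 0, -6]],
  ],
)

```text
time: 1.65
ee_pos: [0.5052, -0.0289, 0.2452]
tcp_rot: [-0.257, -3.131, 0.0]
wrist_force: [0.8, 0.4, 0.9]
width: -0.002
grip_force: 0.0
```

```bash
python3 - <<'E'
from m import *
f,K,R,o=grab("wrist");save(f,"w1");np.savez("w1",f=f,K=K,R=R,o=o);print(o,R[:,2],K[0,0])
f,K,R,o=grab("top");np.savez("t1",f=f,K=K,R=R,o=o)
s=arm.state();print(s["ee_pos"],cv2.Rodrigues(np.array(s["tcp_rot"]))[0].round(3),s["wrist_force"])
E
```

```text
[ 0.42648291 -0.0162884   0.37209302] [ 0.30860468 -0.05131884 -0.949805  ] 424.1113916619265
[ 0.50626539 -0.03000116  0.24446506] [[-0.986  0.166 -0.001]
 [ 0.166  0.986 -0.001]
 [ 0.001 -0.001 -1.   ]] [-0.97798715 -0.13391207 -0.28486217]
```

View pics/w1.png

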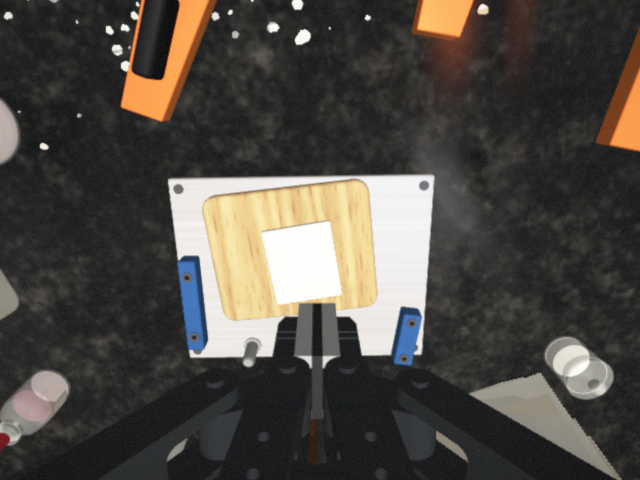

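The wrist view is turned, with up towards the robot. The base's open edge runs from (169,178) to (433,176), with the stop at (192,305), the fence at (407,335) and dowel_r at (252,350). The board is skewed, with corners near (203,200), (367,180), (378,305) and (232,320).

```bash
python3 - <<'E'
from m import *
d=np.load("w1.npz");f,K,R,o=d["f"],d["K"],d["R"],d["o"];h,s,v=hsv(f)
al=lambda p:np.degrees(np.arctan2(p[1],p[0]))
B=ray(K,R,o,[[169,178],[433,176],[422,356],[190,358]],.008)[:,:2];print("base",B.round(4).tolist(),np.linalg.norm(np.diff(B,axis=0),axis=1))
print("angle x edge",al(B[0]-B[1]),al(B[3]-B[2]),"y",al(B[3]-B[0]),al(B[2]-B[1]))
for c in big((h>100)&(h<125)&(s>140),2):
    r,b=rect(c,K,R,o,.026);print("blue",r,b.round(1).tolist())
m=(h>8)&(h<28)&(s>50)&(s<190)&(v>130);m[:150]=0;m[330:]=0
w=(v>230)&(s<25)
m|=w&(np.indices(m.shape)[1]>255)&(np.indices(m.shape)[1]<345)&(np.indices(m.shape)[0]>215)&(np.indices(m.shape)[0]<305)
c=big(m,1)[0];r,b=rect(c,K,R,o,.02);print("board",r,b.round(1).tolist())
t=ray(K,R,o,[[262,232],[330,221],[341,295],[276,305]],.027)[:,:2];print("tile",t.round(3).tolist())
print("dowel_r top?",ray(K,R,o,[[256,341]],.038), "bottom",ray(K,R,o,[[247,361]],.008))
d=np.load("t1.npz");f,K,R,o=d["f"],d["K"],d["R"],d["o"];h,s,v=hsv(f)
m=(h>5)&(h<20)&(s>180)&(v>150);m[:,:170]=0;m[:,235:]=0
c=big(m,1)
r,b=rect(c[0],K,R,o,.02);print("wedge",r,b.round(1).tolist())
E
```

```text
base [[0.4678, -0.1524], [0.5031, 0.0723], [0.6805, 0.0475], [0.6454, -0.1803]] [0.22738592 0.17913989 0.23053039]
angle x edge -98.92659020191188 -98.7781943577183 y -8.952312224961501 -7.946873498951094
blue ((580.1743774414062, -155.78939819335938), (18.768978118896484, 91.04933166503906), 81.561767578125) [[533.7999877929688, -158.39999389648438], [623.7999877929688, -171.8000030517578], [626.5999755859375, -153.1999969482422], [536.5, -139.8000030517578]]
blue ((645.385498046875, 31.32324981689453), (19.752182006835938, 59.3220100402832), 75.34259796142578) [[614.2000122070312, 29.299999237060547], [671.5999755859375, 14.300000190734863], [676.5999755859375, 33.400001525878906], [619.2000122070312, 48.400001525878906]]
board ((548.9197998046875, -58.63465118408203), (142.97293090820312, 119.44898223876953), 87.40843200683594) [[486.0, -127.30000305175781], [605.4000244140625, -132.6999969482422], [611.7999877929688, 10.100000381469727], [492.5, 15.5]]
tile [[0.523, -0.08], [0.523, -0.021], [0.592, -0.022], [0.593, -0.081]]
dowel_r top? [[ 0.61976496 -0.10370169  0.038     ]] bottom [[ 0.65795859 -0.12511702  0.008     ]]
wedge ((449.9244384765625, 255.50962829589844), (52.00028991699219, 121.91160583496094), 69.26969909667969) [[383.70001220703125, 252.8000030517578], [497.70001220703125, 209.60000610351562], [516.0999755859375, 258.20001220703125], [402.1000061035156, 301.3999938964844]]
```

>>> servo_tool(
  increments=[
    [[0, 0.01, -0.007, 0, 0], [0, 0.01, -0.007, 0.01, 0], [0, 0.01, -0.006, 0.03, 0], [0, 0.01, -0.006, 0.04, 0], [0, 0, 0, 0.04, 0], [0, 0, 0, 0.04, 0], [0, 0, 0, 0.03, 0], [0, 0, 0, 0.02, 0], [0, 0, 0, 0.008, -0.8], [0, 0, 0, 0, 0]],
  ],
)

```text
time: 3.0
ee_pos: [0.4604, -0.0458, 0.0276]
tcp_rot: [-0.238, -3.132, -0.0]
wrist_force: [-0.9, -0.2, -0.7]
width: 1.003
grip_force: 0.0
```

```bash
python3 - <<'E'
from m import *
f,K,R,o=grab("side");s=arm.state();print(s["ee_pos"],s["wrist_force"],s["width"])
save(cv2.resize(f[180:300,240:400],None,fx=5,fy=5,interpolation=cv2.INTER_CUBIC),"s2")
e=np.array(s["ee_pos"]);
for off in(1,14):
  print(off,proj(K,R,o,[e+[.008,.05,-off*.001],[.5031,.0723,.008]]).round(1)-[240,180])
E
```

```text
[ 0.46089801 -0.04592033  0.02803636] [-0.65520799 -0.49222185  0.40358857] 1.001719676141767
1 [[109.4  68.5]
 [ 94.7  93.2]]
14 [[109.2  72.3]
 [ 94.7  93.2]]
```

View pics/s2.png

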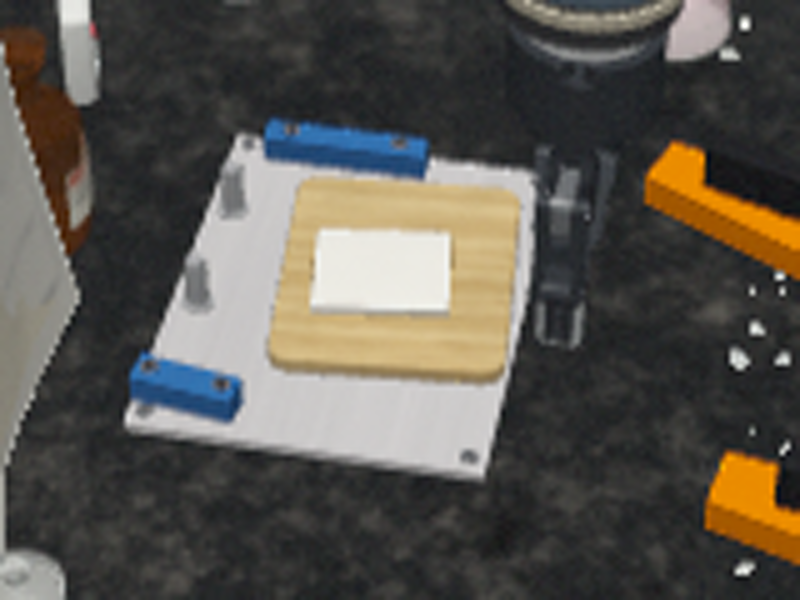

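The side view shows the open fingers just in front of the base. The left tip is at crop (560,345), which puts it about level with the TCP, so I'll go lower and push towards the dowels.

>>> servo_tool(
  increments=[
    [[0, 0, 0, 0.008, 0], [0, 0, 0, 0.007, 0], [0, -0.006, 0, 0, 0], [0, -0.006, 0, 0, 0], [0, -0.006, 0, 0, 0], [0, -0.005, 0, 0, 0], [0, -0.005, 0, 0, 0], [0, -0.004, 0, 0, 0], [0, -0.004, 0, 0, 0], [0, -0.003, 0, 0, 0], [0, -0.003, 0, 0, 0], [0, 0, 0, 0, 0]],
  ],
)

```text
time: 4.55
ee_pos: [0.5028, -0.0526, 0.0123]
tcp_rot: [0.239, 3.132, -0.0]
wrist_force: [0.1, 0.3, 0.7]
width: 1.003
grip_force: 0.0
```

```bash
cat >> m.py <<'E'
EX=np.array([-.151,-.9885]);EY=np.array([.9885,-.151]);H=np.array([.5775,-.075])
def rel(p): d=np.array(p)[:2]-H;return np.array([d@EX,d@EY]).round(4)
E
python3 - <<'E'
from m import *
s=arm.state();print(s["ee_pos"],rel(s["ee_pos"]),s["wrist_force"])
f,K,R,o=grab("top");h,sa,v=hsv(f)
m=(h>10)&(h<25)&(sa>70)&(sa<200)&(v>120);m[:190]=0;m[270:]=0
c=big(m)[0];r,b=rect(c,K,R,o,.02);print(r,[rel(x/1000) for x in b])
E
```

```text
[ 0.50276346 -0.05259389  0.01230775] [-0.0109 -0.0773] [0.0627028  0.27868    0.70446338]
((480.6194152832031, 242.1108856201172), (41.43008804321289, 56.86464309692383), 68.7083740234375) [array([-0.2848, -0.1759]), array([-0.2724, -0.1204]), array([-0.3128, -0.1114]), array([-0.3253, -0.1669])]
```

>>> servo_tool(
  increments=[
    [[0, -0.002, 0, 0, 0], [0, -0.002, 0, 0, 0], [0, -0.0015, 0, 0, 0], [0, 0, 0, 0, 0]],
  ],
)

```text
time: 5.1
ee_pos: [0.5081, -0.0534, 0.0123]
tcp_rot: [0.239, 3.132, -0.0]
wrist_force: [-0.7, 0.1, -1.0]
width: 0.996
grip_force: 0.0
```

```bash
python3 - <<'E'
from m import *
s=arm.state();print(s["ee_pos"],rel(s["ee_pos"]),s["wrist_force"])
f,K,R,o=grab("side");save(cv2.resize(f[180:300,240:400],None,fx=5,fy=5,interpolation=cv2.INTER_CUBIC),"s3")
E
```

```text
[ 0.50808474 -0.05339558  0.01231822] [-0.0109 -0.0719] [-0.70904736  0.13767792 -1.0248224 ]
```

View pics/s3.png

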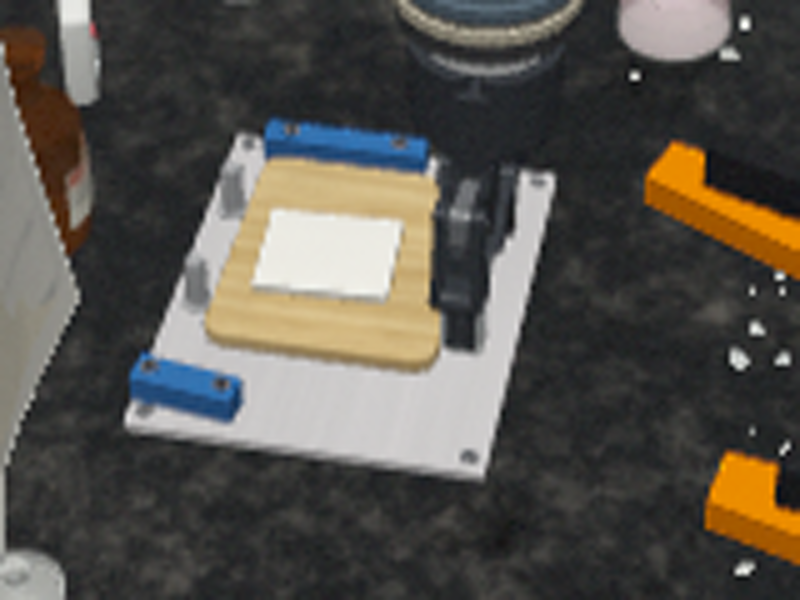

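The board moved with both fingers and is now parallel, a few millimetres short of the dowels at crop (200,280) and (232,190), and almost at the stop. I'll keep pushing in small steps.

>>> servo_tool(
  increments=[
    [[0, -0.0015, 0, 0, 0], [0, -0.0015, 0, 0, 0], [0, 0, 0, 0, 0]],
  ],
)

```text
time: 5.52
ee_pos: [0.511, -0.0538, 0.0123]
tcp_rot: [0.239, 3.132, -0.0]
wrist_force: [-0.9, 0.1, 1.2]
width: 1.0
grip_force: 0.3
```

>>> servo_tool(
  increments=[
    [[0, -0.0015, 0, 0, 0], [0, -0.001, 0, 0, 0], [0, 0, 0, 0, 0]],
  ],
)

```text
time: 5.9
ee_pos: [0.5121, -0.054, 0.0121]
tcp_rot: [-0.239, -3.13, -0.0]
wrist_force: [-10.0, 0.9, 7.6]
width: 1.005
grip_force: 4.9
```

>>> servo_tool(
  increments=[
    [[0, 0.005, 0, 0, 0], [0, 0.005, 0, 0, 0], [100, 0, 0, -0.025, 0], [255, 0, 0.02, -0.025, 0], [255, 0, 0.041, 0, 0], [255, -0.03, 0.04, 0, 0], [255, -0.043, 0, 0, 0], [255, 0, 0, 0.017, 0], [255, 0, 0, 0.015, 0], [255, 0, 0, 0.005, 0], [255, 0, -0.006, 0, 0], [255, 0, -0.005, 0, 0]],
  ],
)

```text
time: 7.4
ee_pos: [0.5892, 0.0247, 0.0259]
tcp_rot: [0.239, 3.132, 0.0]
wrist_force: [0.0, 0.7, 0.2]
width: -0.0
grip_force: 0.0
```

>>> servo_tool(
  increments=[
    [[255, 0, -0.002, 0, 0], [255, 0, -0.002, 0, 0], [255, 0, -0.001, 0, 0], [255, 0, 0, 0, 0]],
  ],
)

```text
time: 7.9
ee_pos: [0.5885, 0.0203, 0.0253]
tcp_rot: [0.239, 3.132, 0.0]
wrist_force: [0.9, -0.3, 0.6]
width: 0.002
grip_force: 0.0
```

```bash
python3 - <<'E'
from m import *
s=arm.state();print(s["ee_pos"],rel(s["ee_pos"]),s["wrist_force"])
f,K,R,o=grab("side");save(cv2.resize(f[180:300,240:400],None,fx=5,fy=5,interpolation=cv2.INTER_CUBIC),"s4")
E
```

```text
[0.58849319 0.02026858 0.02533808] [-0.0958 -0.0035] [ 0.86951155 -0.34382556  0.55007515]
```

View pics/s4.png

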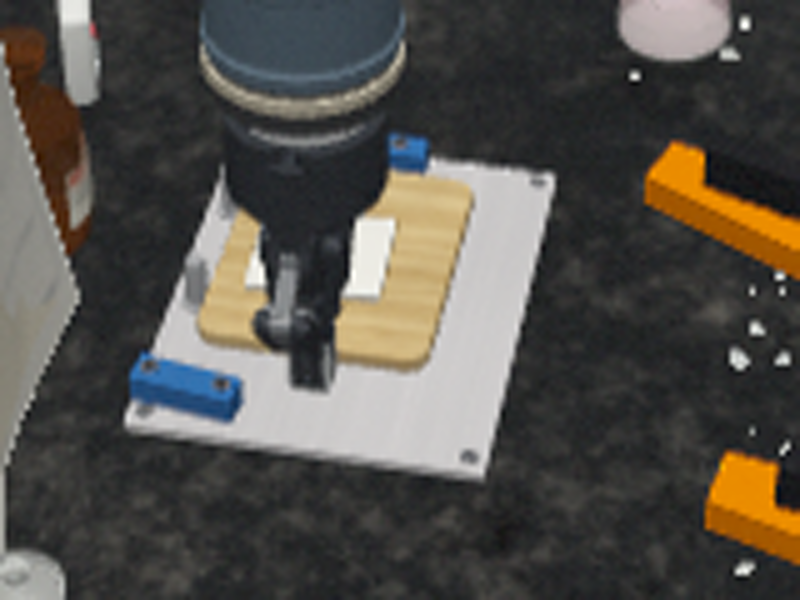

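The closed fingers are just left of the board's end at crop (310,370), low and clear of the fence. I'll carry on pushing to the right.

>>> servo_tool(
  increments=[
    [[255, 0, -0.002, 0, 0], [255, 0, -0.002, 0, 0], [255, 0, -0.001, 0, 0], [255, 0, 0, 0, 0]],
  ],
)

```text
time: 8.45
ee_pos: [0.5877, 0.0152, 0.0253]
tcp_rot: [-0.239, -3.132, 0.0]
wrist_force: [0.5, 0.5, -0.4]
width: -0.0
grip_force: 0.0
```

>>> servo_tool(
  increments=[
    [[255, 0, -0.0015, 0, 0], [255, 0, -0.0015, 0, 0], [255, 0, 0, 0, 0]],
  ],
)

```text
time: 8.82
ee_pos: [0.5872, 0.0123, 0.0253]
tcp_rot: [-0.239, -3.132, -0.0]
wrist_force: [-0.3, 1.1, 0.6]
width: -0.002
grip_force: 0.3
```

>>> servo_tool(
  increments=[
    [[255, 0, -0.0015, 0, 0], [255, 0, -0.0015, 0, 0], [255, 0, 0, 0, 0]],
  ],
)

```text
time: 9.2
ee_pos: [0.5868, 0.0092, 0.0253]
tcp_rot: [-0.239, -3.132, 0.0]
wrist_force: [0.2, 0.4, -0.1]
width: -0.003
grip_force: 0.2
```

>>> servo_tool(
  increments=[
    [[255, 0, -0.0015, 0, 0], [255, 0, -0.001, 0, 0], [255, 0, 0, 0, 0]],
  ],
)

```text
time: 9.57
ee_pos: [0.5865, 0.0078, 0.0254]
tcp_rot: [0.238, 3.132, 0.003]
wrist_force: [-0.1, 9.2, 0.1]
width: -0.001
grip_force: 4.1
```

>>> servo_tool(
  increments=[
    [[255, 0, -0.0015, 0, 0], [255, 0, -0.001, 0, 0], [255, 0, 0, 0, 0]],
  ],
)

```text
time: 9.95
ee_pos: [0.5864, 0.0072, 0.0255]
tcp_rot: [0.236, 3.132, 0.009]
wrist_force: [1.6, 23.4, -0.0]
width: 0.0
grip_force: 10.7
```

>>> servo_tool(
  increments=[
    [[255, 0, 0.005, 0, 0], [255, 0, 0.006, 0, 0], [255, 0.02, 0, -0.025, 0], [255, 0.04, 0, -0.025, 0], [255, 0.028, -0.04, 0, 0], [255, 0, -0.045, 0, 0], [255, 0, 0, 0.025, 0], [255, 0, 0, 0.018, 0], [255, 0, 0, 0.007, 0], [255, -0.007, 0, 0, 0], [255, -0.005, 0, 0, 0], [255, -0.003, 0, 0, 0]],
  ],
)

```text
time: 11.45
ee_pos: [0.5036, -0.0577, 0.0259]
tcp_rot: [0.239, 3.131, -0.0]
wrist_force: [0.1, -0.9, -0.1]
width: 0.002
grip_force: 0.0
```

>>> servo_tool(
  increments=[
    [[255, -0.0025, 0, 0, 0], [255, -0.0015, 0, 0, 0], [255, -0.001, 0, 0, 0], [255, 0, 0, 0, 0]],
  ],
)

```text
time: 11.95
ee_pos: [0.5076, -0.0584, 0.0253]
tcp_rot: [0.239, 3.132, -0.0]
wrist_force: [-0.4, -0.6, 0.1]
width: 0.0
grip_force: 0.0
```

>>> servo_tool(
  increments=[
    [[255, -0.0015, 0, 0, 0], [255, -0.0015, 0, 0, 0], [255, -0.001, 0, 0, 0], [255, 0, 0, 0, 0]],
  ],
)

```text
time: 12.45
ee_pos: [0.5113, -0.059, 0.0252]
tcp_rot: [-0.239, -3.132, -0.0]
wrist_force: [-3.1, 0.6, 2.0]
width: -0.003
grip_force: 1.4
```

>>> servo_tool(
  increments=[
    [[255, -0.001, 0, 0, 0], [255, -0.001, 0, 0, 0], [255, 0, 0, 0, 0]],
  ],
)

```text
time: 12.82
ee_pos: [0.5115, -0.059, 0.025]
tcp_rot: [-0.239, -3.129, -0.0]
wrist_force: [-14.8, 2.2, 10.9]
width: -0.001
grip_force: 7.4
```

>>> servo_tool(
  increments=[
    [[255, 0.01, 0, 0, 0], [255, 0.01, 0, -0.03, 0], [255, 0, 0, -0.045, 0], [255, 0, 0.02, -0.05, 0], [255, 0.005, 0.04, -0.05, 0], [255, 0.005, 0.045, 0, 0], [255, 0.005, 0.045, 0, 0], [255, 0.005, 0.045, 0, 0], [255, 0.005, 0.045, 0, 0], [255, 0.005, 0.035, 0, 0], [255, 0.005, 0.025, 0, 0], [255, 0, 0, 0, 0]],
  ],
)

```text
time: 14.32
ee_pos: [0.5044, 0.2459, 0.1987]
tcp_rot: [0.236, 3.133, 0.0]
wrist_force: [0.1, -0.6, 0.3]
width: -0.004
grip_force: 0.0
```

```bash
python3 - <<'E'
from m import *
import time
f,K,R,o=grab("wrist");save(f,"w5");np.savez("w5",f=f,K=K,R=R,o=o)
f,K,R,o=grab("top");np.savez("t5",f=f,K=K,R=R,o=o);save(cv2.resize(f[150:310,160:420],None,fx=3,fy=3,interpolation=cv2.INTER_CUBIC),"t5")
s=arm.state();print(s["ee_pos"],s["time"])
E
```

```text
[0.50460837 0.2442006  0.19891666] 14.425
```

View pics/w5.png

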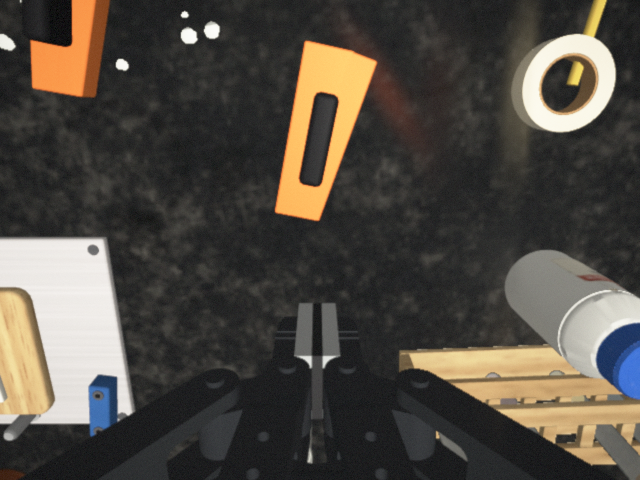

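View pics/t5.png

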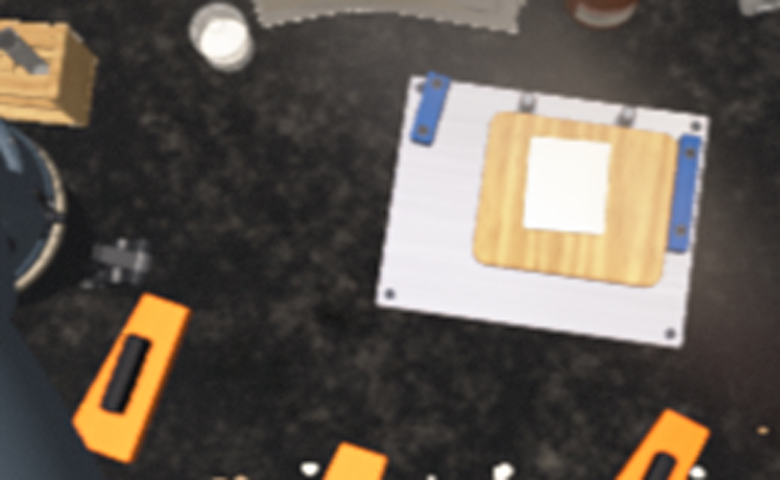

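The wrist view shows the wedge with its thick end at (305,42)-(377,62), its thin end at (275,212)-(320,220) and the rib around (319,140). The top view shows the board against both dowels and the stop, with the tile still on it.

```bash
python3 - <<'E'
from m import *
al=lambda p:np.degrees(np.arctan2(p[1],p[0]))
d=np.load("w5.npz");f,K,R,o=d["f"],d["K"],d["R"],d["o"];h,s,v=hsv(f)
m=(h>5)&(h<20)&(s>150)&(v>120);m[:,:240]=0;m[230:]=0;m[:,400:]=0
c=big(m)[0];q=cv2.approxPolyDP(c,6,True)[:,0];P=ray(K,R,o,q,.02)[:,:2];print(q.tolist(),P.round(4).tolist())
k=(v<60);k[:85]=0;k[195:]=0;k[:,:285]=0;k[:,345:]=0
k&=cv2.morphologyEx(m.astype(np.uint8),cv2.MORPH_CLOSE,np.ones((61,61)))>0
c2=big(k)[0];r,b=rect(c2,K,R,o,.05);print("rib@50",r)
r,b=rect(c2,K,R,o,.02);print("rib@20",r)
# straight side fit: leftmost mask pixel per row
ys=np.arange(70,195);xs=[np.where(m[y])[0].min() for y in ys]
S=ray(K,R,o,np.c_[xs,ys],.02)[:,:2];vx=cv2.fitLine((S*1000).astype(np.float32),cv2.DIST_HUBER,0,.01,.01).ravel();print("straight",vx,al(vx[:2]))
xs=[np.where(m[y])[0].max() for y in ys]
S2=ray(K,R,o,np.c_[xs,ys],.02)[:,:2];w=cv2.fitLine((S2*1000).astype(np.float32),cv2.DIST_HUBER,0,.01,.01).ravel();print("slant",w,al(w[:2]))
s=arm.state();Rt=cv2.Rodrigues(np.array(s["tcp_rot"]))[0];print(al(Rt[:2,0]),al(Rt[:2,1]))
d=np.load("t5.npz");f,K,R,o=d["f"],d["K"],d["R"],d["o"];h,s,v=hsv(f)
m=(h>10)&(h<25)&(s>60)&(s<200)&(v>120);m[:180]=0;m[250:]=0;m[:,:310]=0;m[:,390:]=0
r,b=rect(big(m)[0],K,R,o,.02);print("board",r,rel(np.array(r[0])/1000))
m=(h>100)&(h<125)&(s>140);m[:,:280]=0;m[:165]=0;m[:,410:]=0
for c in big(m,2,10): r,b=rect(c,K,R,o,.026);print("blue",r,rel(np.array(r[0])/1000))
E
```

```text
[[306, 40], [275, 212], [318, 220], [376, 61]] [[0.3869, 0.2561], [0.4982, 0.215], [0.5091, 0.2457], [0.4064, 0.3001]]
rib@50 ((449.1615295410156, 254.47560119628906), (14.019227981567383, 57.09474563598633), 69.9437255859375)
rib@20 ((451.7381286621094, 254.15643310546875), (15.545326232910156, 63.310020446777344), 69.94378662109375)
straight [ 9.3954825e-01 -3.4241658e-01  4.4350073e+02  2.3439558e+02] -20.024172
slant [  0.8823804   -0.47053674 450.0516     277.72552   ] -28.069141
171.28973091642175 81.28972895363785
board ((580.0422973632812, -78.67557525634766), (144.17156982421875, 120.1421127319336), 81.33143615722656) [0.0032 0.0031]
```

>>> servo_tool(
  increments=[
    [[80, 0.03, 0.001, 0, 0], [80, 0.025, 0.001, 0.02, 0], [80, 0, 0, 0.03, 5.6], [80, 0, 0, 0.03, 5.7], [80, 0, 0, 0.02, 0], [80, 0, 0, 0, 0], [80, 0, 0, 0, 0]],
  ],
)

```text
time: 15.3
ee_pos: [0.4511, 0.2546, 0.0999]
tcp_rot: [0.547, 3.093, 0.001]
wrist_force: [0.4, 0.4, 0.6]
width: 0.687
grip_force: 0.0
```

```bash
python3 - <<'E'
from m import *
s=arm.state();Rt=cv2.Rodrigues(np.array(s["tcp_rot"]))[0];d=np.array([.4505,.2543,.039])-s["ee_pos"]
print(s["ee_pos"],s["width"],(Rt.T@d).round(4),np.degrees(np.arctan2(Rt[1,1],Rt[0,1])))
E
```

```text
[0.4511443  0.25457147 0.09991296] 0.6872433641720385 [ 0.0006 -0.0005  0.0609] 69.93799930611432
```

>>> servo_tool(
  increments=[
    [[80, 0, 0, 0.025, 0], [80, 0, 0, 0.025, 0], [80, 0, 0, 0.011, 0], [80, 0, 0, 0, 0], [200, 0, 0, 0, 0], [255, 0, 0, 0, 0], [255, 0, 0, 0, 0], [255, 0, 0, 0, 0], [255, 0, 0, 0, 0], [255, 0, 0, 0, 0]],
  ],
)

```text
time: 16.55
ee_pos: [0.451, 0.2551, 0.0387]
tcp_rot: [0.546, 3.093, 0.001]
wrist_force: [-0.8, -1.3, 6.8]
width: 0.176
grip_force: 58.9
```

>>> servo_tool(
  increments=[
    [[255, 0, 0, -0.01, 0], [255, 0, 0, -0.025, 0], [255, 0, 0, -0.025, 0], [255, 0, 0, 0, 0]],
  ],
)

```text
time: 17.05
ee_pos: [0.4517, 0.2555, 0.1001]
tcp_rot: [0.546, 3.091, 0.003]
wrist_force: [-0.2, 0.2, -1.8]
width: 0.175
grip_force: 58.8
```

```bash
sed -i 's/H=np.array.*/H=np.array([.58,-.0785])/' m.py; python3 - <<'E'
from m import *
s=arm.state();Rt=cv2.Rodrigues(np.array(s["tcp_rot"]))[0]
t=H+EX*-.0955+EY*-.045;d=np.r_[t,.1]-s["ee_pos"]
print(s["ee_pos"],s["width"],s["grip_force"],s["wrist_force"],t,(Rt.T@d).round(4),np.degrees(np.arctan2(Rt[1,1],Rt[0,1])))
E
```

```text
[0.45174249 0.25546217 0.10007526] 0.17478429789687536 58.793243765830994 [-0.15628313  0.15653213 -1.78913622] [0.549938   0.02269675] [-0.172  -0.1851 -0.    ] 69.97121974377463
```

>>> servo_tool(
  increments=[
    [[255, -0.01, -0.011, 0, 0], [255, -0.02, -0.022, 0, 0], [255, -0.024, -0.026, 0, 0], [255, -0.024, -0.026, 0, 0], [255, -0.024, -0.026, 0, 0], [255, -0.024, -0.026, 0, 0], [255, -0.024, -0.026, 0, 0], [255, -0.022, -0.022, 0, -3], [255, 0, 0, 0, -4], [255, 0, 0, 0.01, -4.3], [255, 0, 0, 0.025, 0], [255, 0, 0, 0, 0]],
  ],
)

```text
time: 18.55
ee_pos: [0.547, 0.0213, 0.0609]
tcp_rot: [-0.24, -3.128, 0.001]
wrist_force: [-0.7, -0.3, -0.6]
width: 0.174
grip_force: 58.9
```

```bash
cat > chk.py <<'E'
from m import *
import sys
al=lambda p:np.degrees(np.arctan2(p[1],p[0]))
s=arm.state();Rt=cv2.Rodrigues(np.array(s["tcp_rot"]))[0]
print(s["ee_pos"],rel(s["ee_pos"]),al(Rt[:2,1]),s["wrist_force"])
f,K,R,o=grab("wrist");save(f,sys.argv[1]);np.savez(sys.argv[1],f=f,K=K,R=R,o=o)
f,K,R,o=grab("top");np.savez("t"+sys.argv[1],f=f,K=K,R=R,o=o)
E
python3 chk.py w6
```

```text
[0.54701247 0.02125952 0.06092223] [-0.0936 -0.0477] 81.23373643255758 [-0.72867807 -0.33982874 -0.60746836]
```

View pics/w6.png

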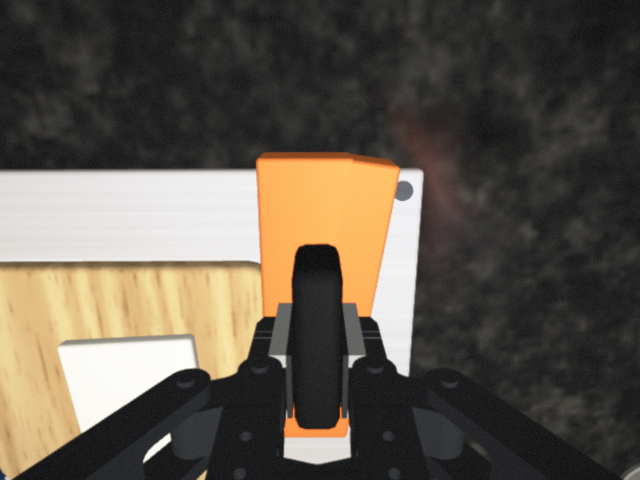

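The wedge is held over the board's left end. Its straight side runs from (258,158) to (263,310), and the board's left end is partly hidden near column 262.

```bash
python3 - <<'E'
from m import *
al=lambda p:np.degrees(np.arctan2(p[1],p[0]))
d=np.load("w6.npz");f,K,R,o=d["f"],d["K"],d["R"],d["o"];h,s,v=hsv(f)
m=(h>5)&(h<16)&(s>160)
ys=np.arange(175,300);xs=[np.where(m[y,200:])[0].min()+200 for y in ys]
S=ray(K,R,o,np.c_[xs,ys],.0422)[:,:2];w=cv2.fitLine((S*1000).astype(np.float32),cv2.DIST_HUBER,0,.01,.01).ravel();print("straight rel",[rel(p) for p in S[[0,60,-1]]],al(w[:2]))
print("thick end",[rel(p) for p in ray(K,R,o,[[258,155],[399,165]],.0422)])
print("board at edge",[rel(p) for p in ray(K,R,o,[[262,285],[200,262],[30,262]],.02)])
print("base corner",rel(ray(K,R,o,[[423,170]],.008)[0]))
d=np.load("tw6.npz");f,K,R,o=d["f"],d["K"],d["R"],d["o"];h,s,v=hsv(f)
d0=np.load("t5.npz");g=d0["f"]
h0,s0,v0=hsv(g)
m=(h0>10)&(h0<25)&(s0>60)&(s0<200)&(v0>120)
# board's left end in t5
P=[]
for y in range(200,232):
    xx=np.where(m[y,310:345])[0]
    if len(xx):P.append([310+xx.min(),y])
Q=ray(K,R,o,P,.02);print("board left end (top cam)",np.median([rel(q)[0] for q in Q]))
b=(h0>100)&(h0<125)&(s0>100);b[:,:360]=0;b[:190]=0;b[:,410:]=0;b[236:]=0
P=[[360+np.where(b[y,360:])[0].min(),y] for y in range(198,230) if b[y].any()]
print("stop inner (top cam)",np.median([rel(q)[0] for q in ray(K,R,o,P,.026)]))
b=(h0>100)&(h0<125)&(s0>100);b[:170]=0;b[205:]=0;b[:,:280]=0;b[:,330:]=0
for y in (178,184,190,195): 
  xx=np.where(b[y])[0]
  if len(xx):print("fence inner",rel(ray(K,R,o,[[xx.max(),y]],.026)[0]))
E
```

```text
straight rel [array([-0.073 , -0.1033]), array([-0.0728, -0.0817]), array([-0.0728, -0.0563])] -8.961243
thick end [array([-0.0733, -0.1101]), array([-0.1214, -0.1067])]
board at edge [array([-0.0695, -0.0522]), array([-0.0437, -0.0628]), array([ 0.0284, -0.0629])]
base corner [-0.1382 -0.0998]
board left end (top cam) -0.0708
stop inner (top cam) 0.0754
fence inner [-0.1099  0.0705]
fence inner [-0.1124  0.056 ]
fence inner [-0.1148  0.0415]
fence inner [-0.1153  0.0297]
```

>>> servo_tool(
  increments=[
    [[255, 0, 0.0032, 0, 0], [255, 0, 0, 0.007, 0], [255, 0, 0, 0.005, 0], [255, 0, 0, 0, 0]],
  ],
)

```text
time: 19.15
ee_pos: [0.5489, 0.0252, 0.0504]
tcp_rot: [-0.239, -3.132, 0.0]
wrist_force: [0.4, 1.5, -0.9]
width: 0.174
grip_force: 58.9
```

>>> servo_tool(
  increments=[
    [[255, -0.006, 0, 0, 0], [255, -0.006, 0, 0, 0], [255, -0.006, 0, 0, 0], [255, -0.004, 0, 0, 0], [255, 0, 0, 0, 0]],
  ],
)

```text
time: 19.77
ee_pos: [0.5714, 0.0219, 0.0509]
tcp_rot: [0.239, 3.132, 0.0]
wrist_force: [-0.7, -0.5, -1.4]
width: 0.177
grip_force: 58.9
```

>>> servo_tool(
  increments=[
    [[255, 0, 0, 0.002, 0], [255, 0, 0, 0.0015, 0], [255, 0, 0, 0, 0]],
  ],
)

```text
time: 20.15
ee_pos: [0.5709, 0.022, 0.0473]
tcp_rot: [-0.239, -3.132, 0.0]
wrist_force: [-0.1, 0.3, -0.4]
width: 0.177
grip_force: 58.9
```

>>> servo_tool(
  increments=[
    [[255, 0, 0, 0.001, 0], [255, 0, 0, 0, 0]],
  ],
)

```text
time: 20.4
ee_pos: [0.5711, 0.0219, 0.0468]
tcp_rot: [0.239, 3.132, -0.0]
wrist_force: [-2.8, 0.2, 4.2]
width: 0.178
grip_force: 59.4
```

>>> servo_tool(
  increments=[
    [[80, 0, 0, 0, 0], [80, 0, 0, 0, 0], [80, 0, 0, 0, 0], [80, 0, 0, -0.02, 0], [80, 0, 0, -0.035, 0], [160, 0.03, 0, -0.015, 0], [255, 0.036, 0, 0, 0], [255, 0.022, 0, 0, 0], [255, 0, 0, 0, 0], [255, 0, 0, 0.02, 0], [255, 0, 0, 0.02, 0], [255, 0, 0, 0, 0]],
  ],
)

```text
time: 21.9
ee_pos: [0.4838, 0.0351, 0.0755]
tcp_rot: [-0.239, -3.13, 0.001]
wrist_force: [0.3, -0.8, -0.2]
width: -0.001
grip_force: 0.0
```

```bash
python3 chk.py w7; python3 - <<'E'
from m import *
d=np.load("w7.npz");f,K,R,o=d["f"],d["K"],d["R"],d["o"];h,s,v=hsv(f)
m=(h>5)&(h<16)&(s>160)
for c in big(m,3,200):print(cv2.boundingRect(c),cv2.contourArea(c))
d=np.load("tw7.npz");f,K,R,o=d["f"],d["K"],d["R"],d["o"];h,s,v=hsv(f)
m=(h>5)&(h<17)&(s>190)&(v>120);m[260:]=0
for c in big(m,3,20):
  q=cv2.approxPolyDP(c,2,True)[:,0];print([(tuple(a),tuple(rel(p))) for a,p in zip(q.tolist(),ray(K,R,o,q,.028))])
m=(h>10)&(h<25)&(s>60)&(s<185)&(v>120);m[:180]=0;m[250:]=0;m[:,:310]=0;m[:,390:]=0
r,b=rect(big(m)[0],K,R,o,.02);print("board",r,rel(np.array(r[0])/1000))
E
```

```text
[0.48377185 0.03513195 0.07547025] [-0.0978 -0.1123] 81.25829603613799 [ 0.26601291 -0.83035907 -0.20702378]
(355, 0, 114, 68) 1058.0
(357, 325, 20, 48) 567.5
board ((575.2073364257812, -106.37092590332031), (89.20964050292969, 120.2775650024414), 82.72571563720703) [ 0.0283 -0.0005]
```

>>> servo_tool(
  increments=[
    [[255, 0, -0.002, 0.02, 0], [255, 0, 0, 0.02, 0], [255, 0, 0, 0.0075, 0], [255, 0, 0, 0, 0], [255, -0.006, 0, 0, 0], [255, -0.006, 0, 0, 0], [255, -0.005, 0, 0, 0], [255, -0.005, 0, 0, 0], [255, -0.004, 0, 0, 0], [255, -0.004, 0, 0, 0], [255, -0.004, 0, 0, 0], [255, 0, 0, 0, 0]],
  ],
)

```text
time: 23.5
ee_pos: [0.5178, 0.0281, 0.029]
tcp_rot: [0.239, 3.132, -0.0]
wrist_force: [-0.4, -0.2, -0.2]
width: 0.0
grip_force: 0.0
```

>>> servo_tool(
  increments=[
    [[255, -0.003, 0, 0, 0], [255, -0.003, 0, 0, 0], [255, -0.003, 0, 0, 0], [255, 0, 0, 0, 0]],
  ],
)

```text
time: 24.0
ee_pos: [0.5266, 0.0268, 0.029]
tcp_rot: [0.239, 3.132, 0.0]
wrist_force: [0.1, -0.5, -0.6]
width: -0.002
grip_force: 0.0
```

>>> servo_tool(
  increments=[
    [[255, -0.003, 0, 0, 0], [255, -0.002, 0, 0, 0], [255, -0.002, 0, 0, 0], [255, 0, 0, 0, 0]],
  ],
)

```text
time: 24.5
ee_pos: [0.5334, 0.0257, 0.029]
tcp_rot: [0.239, 3.132, -0.0]
wrist_force: [1.1, -0.7, -0.2]
width: -0.002
grip_force: 0.0
```

>>> servo_tool(
  increments=[
    [[255, -0.002, 0, 0, 0], [255, -0.002, 0, 0, 0], [255, 0, 0, 0, 0]],
  ],
)

```text
time: 24.88
ee_pos: [0.5354, 0.0251, 0.0287]
tcp_rot: [-0.239, -3.129, 0.0]
wrist_force: [-13.5, -0.2, 9.8]
width: -0.003
grip_force: 6.4
```

>>> servo_tool(
  increments=[
    [[255, -0.0005, 0, 0, 0], [255, 0, 0, 0, 0], [255, 0, 0, 0, 0]],
  ],
)

```text
time: 25.25
ee_pos: [0.5355, 0.0251, 0.0287]
tcp_rot: [-0.239, -3.129, 0.0]
wrist_force: [-16.8, 0.2, 12.3]
width: -0.003
grip_force: 7.9
```

```bash
python3 - <<'E'
from m import *
f,K,R,o=grab("side");s=arm.state();print(s["ee_pos"],rel(s["ee_pos"]),s["wrist_force"])
a=cv2.resize(f[180:300,250:350],None,fx=4,fy=4,interpolation=cv2.INTER_CUBIC)
w=grab("wrist")[0];w=w[180:480,180:580]
save(np.hstack([a,cv2.resize(w,(400,300)) if 0 else np.vstack([w,np.zeros((180,400,3),np.uint8)])]),"s8")
E
```

```text
[0.53549409 0.02510448 0.02867024] [-0.0957 -0.0596] [-15.43036782   0.47293132  12.26741731]
```

View pics/s8.png

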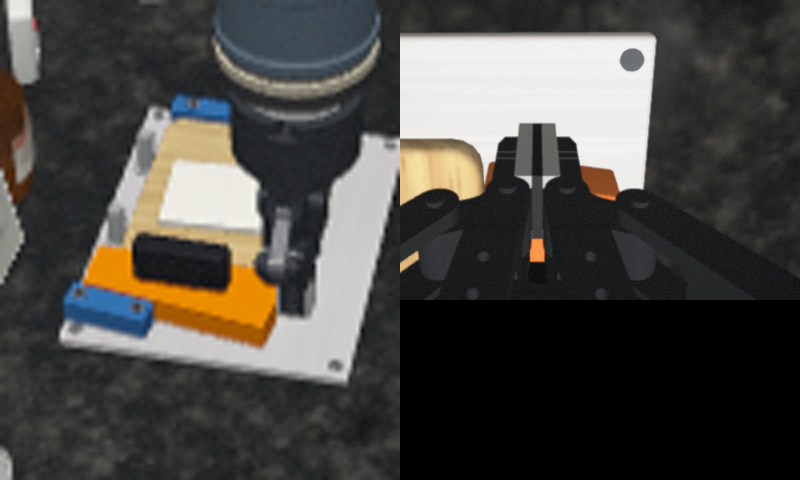

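The wedge sits deep in the slot between fence and board, tight on both, with the tile on the board. One last firm press, then I'll retreat.

>>> servo_tool(
  increments=[
    [[255, -0.0005, 0, 0, 0], [255, 0, 0, 0, 0], [255, 0, 0, 0, 0]],
  ],
)

```text
time: 25.72
ee_pos: [0.5356, 0.025, 0.0286]
tcp_rot: [-0.239, -3.128, 0.0]
wrist_force: [-18.0, 0.8, 13.4]
width: -0.001
grip_force: 8.9
```

>>> servo_tool(
  increments=[
    [[255, 0.005, 0, 0, 0], [255, 0.02, 0, 0, 0], [255, 0.02, 0, -0.02, 0], [255, 0.02, 0.02, -0.05, 0], [255, 0.02, 0.05, -0.05, 0], [255, 0.01, 0.06, -0.05, 0], [255, 0, 0.06, 0, 0], [255, 0, 0.05, 0, 0], [255, 0, 0.02, 0, 0], [255, 0, 0, 0, 0]],
  ],
)

```text
time: 26.98
ee_pos: [0.4857, 0.2767, 0.1809]
tcp_rot: [-0.237, -3.133, 0.0]
wrist_force: [-0.0, -0.9, -0.3]
width: 0.004
grip_force: 0.0
```

```bash
python3 - <<'E'
from m import *
s=arm.state();print(s["ee_pos"],s["wrist_force"],s["time"])
f,K,R,o=grab("top");h,s,v=hsv(f);save(f,"t9")
m=(h>10)&(h<25)&(s>60)&(s<200)&(v>120);m[:180]=0;m[250:]=0;m[:,:312]=0;m[:,390:]=0
r,b=rect(big(m)[0],K,R,o,.02);print("board",r,rel(np.array(r[0])/1000))
m=(h>4)&(h<17)&(s>190)&(v>120);m[260:]=0;m[:170]=0;m[:,:285]=0;m[:,335:]=0
c=big(m)[0];q=cv2.approxPolyDP(c,2,True)[:,0]
print([(tuple(a),tuple(rel(p))) for a,p in zip(q.tolist(),ray(K,R,o,q,.028))])
k=(v<70);k[:190]=0;k[250:]=0;k[:,:295]=0;k[:,:][:,330:]=0
k&=cv2.morphologyEx(m.astype(np.uint8),cv2.MORPH_CLOSE,np.ones((21,21)))>0
for c in big(k,2): r,b=rect(c,K,R,o,.055);print("rib",r,rel(np.array(r[0])/1000))
E
```

```text
[0.48571533 0.27670732 0.18086049] [-0.00448953 -0.86534166 -0.34216678] 26.975
board ((588.2891845703125, -65.49958801269531), (172.70838928222656, 132.47572326660156), 81.33141326904297) [-0.0141  0.0062]Traceback (most recent call last):
  File "<stdin>", line 7, in <module>
IndexError: list index out of range
```

```bash
python3 - <<'E'
from m import *
f=cv2.imread("pics/t9.png")[:,:,::-1].copy();d=np.load("t5.npz");K,R,o=d["K"],d["R"],d["o"];h,s,v=hsv(f)
for p in ((-.080,-.03),(-.1,-.03),(0,-.05),(-.06,0),(.06,0)):
    w=H+EX*p[0]+EY*p[1];u=proj(K,R,o,np.r_[w,.024])[0].round().astype(int);print(p,u,h[u[1],u[0]],s[u[1],u[0]],v[u[1],u[0]])
for nm,m,z in(("board",(h>13)&(h<26)&(s>60)&(s<190)&(v>120),.02),("wedge",(s>200)&(h<20)&(v>110),.028)):
    m=m.copy();m[:170]=0;m[250:]=0;m[:,:285]=0;m[:,392:]=0
    for c in big(m,2): 
        r,b=rect(c,K,R,o,z);print(nm,cv2.boundingRect(c),np.round(r[0]+r[1],1),round(r[2],2),rel(np.array(r[0])/1000),[tuple(rel(x/1000)) for x in b])
E
```

```text
(-0.08, -0.03) [315 223] 18 184 255
(-0.1, -0.03) [306 222] 18 183 254
(0, -0.05) [349 237] 21 104 240
(-0.06, 0) [325 211] 19 109 238
(0.06, 0) [378 219] 17 108 231
board (295, 179, 91, 67) [585.1 -56.7 195.1 128.7] 76.26 [-0.0223  0.0017] [(np.float64(0.0692), np.float64(-0.071)), (np.float64(0.0805), np.float64(0.0572)), (np.float64(-0.1138), np.float64(0.0744)), (np.float64(-0.1252), np.float64(-0.0538))]
```

```bash
python3 - <<'E'
from m import *
f=cv2.imread("pics/t9.png")[:,:,::-1].copy();d=np.load("t5.npz");K,R,o=d["K"],d["R"],d["o"];h,s,v=hsv(f)
for nm,m,z in(("board",(h>10)&(h<26)&(s>60)&(s<145)&(v>120),.02),("wedge",(s>150)&(h<25)&(v>110),.028)):
    m=m.copy();m[:170]=0;m[250:]=0;m[:,:285]=0;m[:,392:]=0
    for c in big(m,2): 
        r,b=rect(c,K,R,o,z);print(nm,cv2.boundingRect(c),np.round(r[0]+r[1],1),round(r[2],2),rel(np.array(r[0])/1000),[tuple(rel(x/1000).tolist()) for x in b])
w=(v>225)&(s<30);w[:195]=0;w[242:]=0;w[:,320:365]&=True;w[:,:322]=0;w[:,362:]=0
r,b=rect(big(w)[0],K,R,o,.027);print("tile",r,rel(np.array(r[0])/1000))
E
```

```text
board (317, 187, 69, 59) [580.4 -77.5 146.6 120.5] 81.33 [-0.001   0.0002] [(0.0723, -0.06), (0.0722, 0.0605), (-0.0744, 0.0604), (-0.0743, -0.06)]
wedge (296, 179, 28, 53) [604.4  15.7  46.4 118.6] 80.16 [-0.0968  0.0099] [(-0.0748, -0.0498), (-0.0724, 0.0687), (-0.1188, 0.0696), (-0.1212, -0.0489)]
tile ((588.1052856445312, -70.88330078125), (58.844913482666016, 68.82361602783203), 84.49626922607422) [-0.0088  0.0069]
```

The board and tile are in place. The wedge measures about 4 mm short of its nominal home, so I'll give it a firmer tap to make sure it is locked.

>>> servo_tool(
  increments=[
    [[255, 0, -0.03, 0, 0], [255, 0, -0.05, 0, 0], [255, -0.02, -0.05, 0, 0], [255, -0.02, -0.05, 0, 0], [255, -0.012, -0.04, 0.01, 0], [255, 0, -0.02, 0.03, 0], [255, 0, 0, 0.04, 0], [255, 0, 0, 0.04, 0], [255, 0, 0, 0.02, 0], [255, 0, 0, 0.01, 0], [255, 0, 0, 0, 0], [255, 0, 0, 0, 0]],
  ],
)

```text
time: 28.52
ee_pos: [0.5012, 0.0306, 0.0322]
tcp_rot: [0.24, 3.131, 0.0]
wrist_force: [-0.0, 0.0, -1.0]
width: 0.0
grip_force: 0.0
```

```bash
python3 - <<'E'
from m import *
s=arm.state();print(s["ee_pos"],rel(s["ee_pos"]),s["wrist_force"])
E
```

```text
[0.50124551 0.03064735 0.03215341] [-0.096  -0.0943] [-0.03637953  0.03485322 -1.00113309]
```

>>> servo_tool(
  increments=[
    [[255, -0.01, 0, 0.003, 0], [255, -0.01, 0, 0, 0], [255, -0.006, 0, 0, 0], [255, -0.004, 0, 0, 0], [255, -0.003, 0, 0, 0], [255, -0.002, 0, 0, 0], [255, -0.001, 0, 0, 0], [255, 0, 0, 0, 0]],
  ],
)

```text
time: 29.52
ee_pos: [0.5356, 0.0255, 0.0281]
tcp_rot: [-0.239, -3.131, 0.0]
wrist_force: [-5.4, 1.5, 2.4]
width: -0.001
grip_force: 2.5
```

>>> servo_tool(
  increments=[
    [[255, -0.0015, 0, -0.0005, 0], [255, 0, 0, 0, 0], [255, 0, 0, 0, 0]],
  ],
)

```text
time: 29.9
ee_pos: [0.5366, 0.025, 0.0282]
tcp_rot: [-0.239, -3.13, 0.001]
wrist_force: [-6.4, -0.8, -0.0]
width: 0.004
grip_force: 2.9
```

>>> servo_tool(
  increments=[
    [[255, -0.001, 0, -0.0003, 0], [255, 0, 0, 0, 0], [255, 0, 0, 0, 0]],
  ],
)

```text
time: 30.28
ee_pos: [0.537, 0.0248, 0.0283]
tcp_rot: [-0.239, -3.129, 0.001]
wrist_force: [-8.3, -1.5, 0.9]
width: 0.001
grip_force: 4.1
```

>>> servo_tool(
  increments=[
    [[255, -0.001, 0, -0.0003, 0], [255, 0, 0, 0, 0], [255, 0, 0, 0, 0]],
  ],
)

```text
time: 30.65
ee_pos: [0.5374, 0.0246, 0.0284]
tcp_rot: [-0.239, -3.128, 0.001]
wrist_force: [-11.4, -1.9, 0.2]
width: 0.002
grip_force: 5.3
```

>>> servo_tool(
  increments=[
    [[255, -0.001, 0, -0.0003, 0], [255, -0.0005, 0, 0, 0], [255, 0, 0, 0, 0], [255, 0, 0, 0, 0]],
  ],
)

```text
time: 31.15
ee_pos: [0.538, 0.0243, 0.0283]
tcp_rot: [-0.239, -3.127, 0.002]
wrist_force: [-15.0, -2.0, 0.7]
width: -0.003
grip_force: 7.4
```

>>> servo_tool(
  increments=[
    [[255, -0.001, 0, -0.0003, 0], [255, -0.0005, 0, 0, 0], [255, 0, 0, 0, 0], [255, 0, 0, 0, 0]],
  ],
)

```text
time: 31.65
ee_pos: [0.5386, 0.024, 0.0283]
tcp_rot: [-0.239, -3.125, 0.002]
wrist_force: [-19.1, -2.8, 1.5]
width: -0.001
grip_force: 9.5
```

>>> servo_tool(
  increments=[
    [[255, -0.001, 0, -0.0003, 0], [255, -0.001, 0, 0, 0], [255, 0, 0, 0, 0], [255, 0, 0, 0, 0]],
  ],
)

```text
time: 32.15
ee_pos: [0.5391, 0.0238, 0.0282]
tcp_rot: [-0.238, -3.122, 0.002]
wrist_force: [-27.0, -1.8, 3.3]
width: 0.001
grip_force: 13.4
```

>>> servo_tool(
  increments=[
    [[255, -0.001, 0, -0.0003, 0], [255, -0.001, 0, 0, 0], [255, 0, 0, 0, 0], [255, 0, 0, 0, 0]],
  ],
)

```text
time: 32.65
ee_pos: [0.5393, 0.0238, 0.0281]
tcp_rot: [-0.238, -3.119, 0.002]
wrist_force: [-38.4, 0.1, 11.9]
width: 0.002
grip_force: 19.1
```

Now it is stiff: 38 N, and 3.7 mm further in than before. I'll retreat and verify.

>>> servo_tool(
  increments=[
    [[255, 0.005, 0, 0, 0], [255, 0.02, 0, 0, 0], [255, 0.02, 0, -0.02, 0], [255, 0.02, 0.02, -0.05, 0], [255, 0.02, 0.05, -0.05, 0], [255, 0.01, 0.06, -0.05, 0], [255, 0, 0.06, 0, 0], [255, 0, 0.05, 0, 0], [255, 0, 0.02, 0, 0], [255, 0, 0, 0, 0]],
  ],
)

```text
time: 33.9
ee_pos: [0.4941, 0.2755, 0.1823]
tcp_rot: [-0.237, -3.132, 0.0]
wrist_force: [-0.4, -0.8, -0.1]
width: 0.002
grip_force: 0.0
```

```bash
python3 - <<'E'
from m import *
f,K,R,o=grab("top");h,s,v=hsv(f)
for nm,m,z in(("board",(h>10)&(h<26)&(s>60)&(s<145)&(v>120),.02),("wedge",(s>150)&(h<25)&(v>110),.028)):
    m=m.copy();m[:170]=0;m[250:]=0;m[:,:285]=0;m[:,392:]=0
    for c in big(m,1): 
        r,b=rect(c,K,R,o,z);print(nm,np.round(r[0]+r[1],1),round(r[2],2),rel(np.array(r[0])/1000),[tuple(rel(x/1000).tolist()) for x in b])
w=(v>225)&(s<30);w[:195]=0;w[242:]=0;w[:,:322]=0;w[:,362:]=0
r,b=rect(big(w)[0],K,R,o,.027);print("tile",r,rel(np.array(r[0])/1000))
s=arm.state();print(s["time"],s["ee_pos"],s["wrist_force"])
E
```

```text
board [580.2 -78.4 144.9 120.5] 81.27 [-0.0002  0.0002] [(0.0722, -0.0601), (0.0723, 0.0604), (-0.0726, 0.0605), (-0.0727, -0.06)]
wedge [608.8  13.3  46.8 120.7] 80.15 [-0.0951  0.0146] [(-0.0729, -0.0462), (-0.0705, 0.0745), (-0.1172, 0.0754), (-0.1197, -0.0452)]
tile ((588.3041381835938, -70.9024658203125), (58.844913482666016, 68.82711029052734), 84.49626922607422) [-0.0088  0.0071]
33.95 [0.49409361 0.27449402 0.18246634] [ 0.20646493 -0.82007567  1.00869806]
```

The wedge is now at (-95.1, +14.6) mm, which is home within measurement error. The board is exactly at its home and square, and the tile is still on it.

```bash
python3 -c "
from plant import arm
print(arm.hand_in())"
```

```text
the job is handed in; nothing more can be done
None
```

I handed the job in at about 34 s: the board is square against both dowels and the stop, and the tile is still lying on it. I let go of the wedge about 39 mm short of home, then drove it in with a final push of 38 N (above the 10–20 N given) until it no longer moved. The first push left it about 4 mm short, and it now measures within about 1 mm of home.

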